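Hold the white reference card just above the sample cell's window

TASK

The camera needs a white-reference shot of the sample cell: pick up the white reference card, carry it over the top of the low beam guard (not round its ends) and hold it level about one centimetre above the cell, centred over the grey window and with its long side along the cell's long side. The cell is cleaned and aligned, so neither card nor gripper may touch it; leave the guard, the vial, the mirror mount and the long lens tube alone too. Finish still holding the card there in the gripper; do not put it down.

Things in the scene. Friction and masses are not known exactly. Their poses are not given: they have to be found in the camera images.
- card: White diffuse reference card, rigid, lying flat: plate 46 mm in x (-23 to +23), 80 mm in y (-46 to +34) and 8 mm thick (z 0 to 8), 20 to 45 g. Origin on the underside, 6 mm off its middle. Take it across its 46 mm width, at the middle of its length. It may be held either way round.
- card_mid (a point): Middle of the card's plate, on its underside (below its centre of mass); axes as card: x across the 46 mm width, y along the 80 mm length, z up.
- cell: Silvery milled sample cell lying loose, about 0.4 kg: body 72 mm in x (-25 to +47), 108 mm in y (-54 to +54), top face 22 mm above the table, with a grey clear window, 37 mm in x by 50 mm in y, set toward its -y end; a small blue fitting sticks out on the -x side. Origin on the underside; y is its long side, z up.
- window (a point): The target: centre of the grey window in the cell's top face, at x +11, y -12, z +22 mm in the cell's frame, axes as cell. The card's underside belongs about 10 mm above this point, with card_mid over it.
- guard: Low dark metal beam guard with a yellow top edge, bolted down between the card and the cell: upright sheet 200 mm long in x, 5 mm thick in y (feet 36 mm wide), 91 mm high. Origin at the middle of its foot; x is its long side. Do not touch.
- vial: Bystander: amber glass sample vial with a black cap, 22 mm across, 52 mm high, standing; origin at its foot. Leave alone.
- mirror: Bystander: black mirror mount with a round mirror, 50x50x60 mm, standing; origin at its foot. Leave alone.
- tube: Bystander: long black lens tube, 31 mm across, 52 mm high, standing on end; origin at its foot. Leave alone.

How it is judged:
By the outcome, as a careful person would: the job done as asked, in the order asked, and still so for the second after the job is handed in, while the arm keeps its last pose, push and grip.
It also fails if it takes over 40 s, if anything falls off the work surface, if the arm or the gripper's body presses on something with over 40 N, if the wrist force passes 120 N, or if a joint passes its speed limit or range.

ROBOT

A 6-joint arm with a two-finger parallel gripper is mounted at the origin on a cart in front of the work surface, level with it; the furniture and walls round the work are solid. World frame = base frame: x ahead of the robot, y to its left, z up, the work surface at z = 0. Lengths are in mm, angles in rad, forces in N, time in s.
With the tool pointing down it reaches from about 300 to 775 mm from the base axis. Payload 14.6 kg.
Tool frame: the origin (TCP) lies between the finger pads; the fingertips stand 25 mm ahead of it and the grasp point (between the pads) lies 6 mm ahead of it; z points along the fingers, y is the line along which they close (so a half turn about z gives the same grasp; the last joint's range is limited). The gripper opens to 94 mm and grips with 3 to 60 N. Pads are 16 mm wide; open, the fingers measure 119 mm over their backs; the gripper's body (75 mm by 177 mm) begins 78 mm behind the grasp point.
Start: joints at [1.079, 0.3, 1.521, -0, 1.321, -0.067], TCP at [226.673, 501.108, 230.446] pointing down, gripper open.
Joint ranges: [-3.03, 3.03], [-0.79, 2.21], [0.23, 2.52], [-1.04, 4.18], [0, 3.07], [-2.55, 2.55]. Speed limits (rad/s): [2.22, 2.22, 2.57, 3.14, 3.14, 3.14].

INTERFACE

Orientations are given as [roll, pitch, yaw] about the fixed x, y, z axes, in that order (R = Rz(yaw) Ry(pitch) Rx(roll)).
In Python, from cell import manip gives the robot as it stands. The module is installed in compiled form; this text tells all that it offers.
- The arm moves only by the tool step_arm, never from a script. Its argument "series" is one flat list of numbers, 5 for each row, row after row: the shift along the world's x, y, z in mm, then the turn about the world's z in rad, then the closure, from 0 (fully open) to 1 (shut). In form: [dx, dy, dz, spin, jaw, dx, dy, dz, spin, jaw, ...]. A call has 1 to 20 rows; each row shifts and turns the commanded pose from where the row before left it; what a row does not reach is not made up. A row lasts 1/8 s, in which the tool goes at most 62.5 mm and 10.7 degrees, less where a joint would pass 70% of its speed; a pose out of reach is approached as far as the arm can. A call is refused whole if a number of a shift passes 62.5 or a number of a turn 0.188, either way. A call with a gripper value outside its range is refused whole. The fingers move at their own pace and stop on an object; "squeeze" is the grip in N (left out, the last holds). Time passes only in rows, so rows that do not move let the fingers close. It gives the time, the measured TCP pose, the force, the opening and the grip force at its end, in the units of the state.
- manip.read_state(): the state, without advancing time (a new reading comes with each control period).
- manip.camera(name): name is "scene" or "top" or "wrist"; returns (picture, depth): 480x640x3 uint8, blue, green, red; 480x640 float32, mm along the optical axis (not along the pixel's ray), 0 where there is no reading.
- manip.camera_info(name): a dict with "fovy" (degrees; the focal length in pixels is half the picture's height over the tangent of half this angle, whatever the lens; pixels are square), "cx", "cy" (the principal point, pixels), "eye" and "orientation" of the camera in the world. Camera axes: x right, y down, z forward; pixel columns grow to the right and rows downward; lengths in mm; the calibration is good to about 2 mm. A picture is of the moment at which its call begins: read the wrist's pose just before it. camera_info takes no time and is no camera call; for the wrist camera it gives the pose at the moment of the call.
- manip.sign_off(): hands the job in; it is judged then, once.
The state is a dict: "clock": time; "joints": joint angles; "qd": joint speeds; "effort": joint torques, N m; "eef_pos": TCP position; "eef_rot": TCP orientation; "wrist_force": force on the tool from outside, world axes, zero at the start; "moment": the same for the moment, N m; "finger_gap": finger opening in mm; "finger_force": force on a finger pad.
Only numpy, scipy, OpenCV 4.12 (cv2) and the standard library are available. Lean on these libraries where they do the work, as an engineer would, in place of code of your own. Each camera call takes 0.05 s, during which the arm holds its last target. There are 200 camera calls.

## Working session

There is one attempt and no reset: what is moved stays moved. The work goes in short steps, Python scripts to look and compute and a tool call to move; the robot and the scene stay as the last step left them, time stands still between calls to the robot, and variables do not carry over. Pictures are saved under pics/ and viewed, at most 10 in all, crops included, and the job is handed in when it is done.

Besides the shell and the picture viewer there is one more tool, called after "Request:" in YAML: its name, and indented under it one key for each argument. step_arm: Moves the arm, as the interface text tells. Its arguments: {"type":"object","properties":{"series":{"type":"array"},"squeeze":{"type":"number"}},"required":["series"]}

```bash
mkdir -p pics
cat > h.py <<'E'
import numpy as np, cv2
from scipy.spatial.transform import Rotation as R
from cell import manip
def cam(name):
    i=manip.camera_info(name); p,d=manip.camera(name); return i,p,d
def points(i,d):
    f=240/np.tan(np.radians(i["fovy"])/2)
    v,u=np.mgrid[0:480,0:640]
    c=np.stack([(u-i["cx"])/f*d,(v-i["cy"])/f*d,d],-1)
    o=np.array(i["orientation"]); M=o if o.shape==(3,3) else R.from_euler("xyz",o).as_matrix()
    return c@M.T+np.array(i["eye"])
E
python3 - <<'E'
from h import *
s=manip.read_state(); print(s)
for n in("top","scene"):
    i,p,d=cam(n); print(n,i); cv2.imwrite(f"pics/{n}0.png",p); np.savez(f"{n}0.npz",p=p,d=d,P=points(i,d))
E
```

```text
{'clock': 0.0, 'joints': array([ 1.07937973e+00,  3.00442966e-01,  1.52159063e+00, -1.66295753e-05,
        1.32069303e+00, -6.66263197e-02]), 'qd': array([ 0.00018508, -0.00157471,  0.00047047, -0.00106983,  0.00078972,
       -0.0009115 ]), 'effort': array([-3.44643711e-03, -5.31796467e+01, -3.52734804e+01,  7.07520708e-02,
        2.43296177e-02, -1.45466074e-04]), 'eef_pos': array([226.57881503, 500.90077922, 229.89770805]), 'eef_rot': array([-3.14046013e+00, -5.94243497e-05,  2.71680647e+00]), 'wrist_force': array([-0.437212  , -0.58528806,  0.05537732]), 'moment': array([ 0.00513007,  0.05514002, -0.0095323 ]), 'finger_force': 0.0, 'finger_gap': 94.09505385285583}
top {'fovy': 56.38458515141745, 'cx': 330.0362148621997, 'cy': 235.85675767170088, 'eye': array([407.01809369, 117.47073575, 887.13550564]), 'orientation': array([-2.98555366, -0.02764618, -1.56669871])}
scene {'fovy': 43.79584855963209, 'cx': 326.9885684185792, 'cy': 241.70881602241386, 'eye': array([-193.06283565,  579.80642698,  429.92187452]), 'orientation': array([-2.00138618,  0.02326277, -2.16202067])}
```

View pics/top0.png

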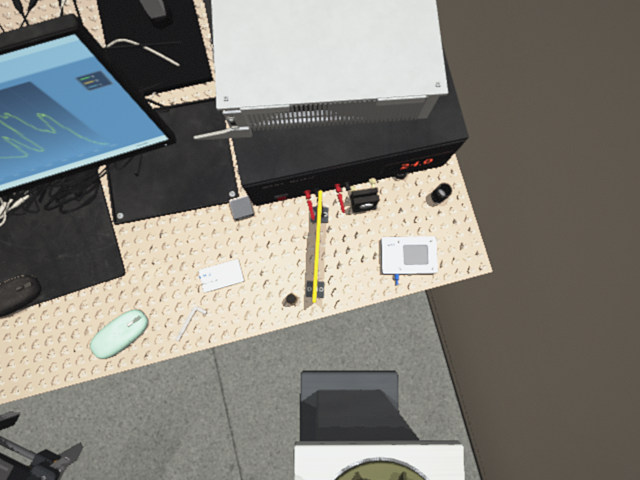

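View pics/scene0.png

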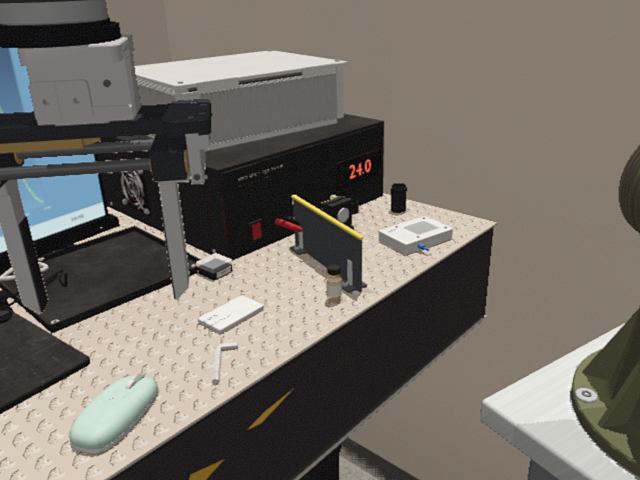

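The top view shows the card at (221,276), the guard's yellow edge from (320,193) to (315,300), the cell at (409,256) with its window at (416,254) and blue fitting at (396,281). The vial is at (290,299), the mirror at (363,200) and the tube at (441,193). In the scene view the black instrument box stands behind the guard.

Run:
```python
from h import *
z=np.load("top0.npz"); p,P=z["p"],z["P"]
hsv=cv2.cvtColor(p,cv2.COLOR_BGR2HSV)
def roi(m,x0,y0,x1,y1):
    o=np.zeros(m.shape,np.uint8); o[y0:y1,x0:x1]=m[y0:y1,x0:x1]; return o
def rep(n,m):
    m=cv2.morphologyEx(m,cv2.MORPH_OPEN,np.ones((2,2)))
    c=max(cv2.findContours(m,0,2)[0],key=cv2.contourArea)
    k=np.zeros_like(m); cv2.drawContours(k,[c],-1,1,-1)
    q=P[k>0]; zz=np.median(q[:,2]); q=q[abs(q[:,2]-zz)<8]
    r=cv2.minAreaRect(q[:,:2].astype(np.float32))
    print(n,"n",len(q),"z %.1f"%zz,"c",np.round(r[0],1),"size",np.round(r[1],1),"ang %.1f"%r[2],"mean",q.mean(0).round(1),"img",cv2.minAreaRect(c)[0])
Z=P[...,2]
white=((hsv[...,1]<40)&(hsv[...,2]>170)).astype(np.uint8)
rep("card",roi(white,195,255,250,298))
rep("cell",roi(((Z>14)&(Z<32)).astype(np.uint8),375,230,445,280))
w=((hsv[...,1]<60)&(hsv[...,2]<185)&(hsv[...,2]>100)).astype(np.uint8)
rep("window",roi(w,399,240,432,268))
rep("guard",roi(((hsv[...,0]>22)&(hsv[...,0]<35)&(hsv[...,1]>150)).astype(np.uint8),300,185,330,305))
h=(Z>30).astype(np.uint8)
rep("vial",roi(h,280,287,300,308)); rep("mirror",roi(h,349,190,380,213)); rep("tube",roi(h,430,182,455,205))
b=P[160:200,250:460].reshape(-1,3); 
for x,y in((260,203),(464,152),(245,180),(225,100),(445,90),(310,195),(340,212),(358,188)): print((x,y),P[y,x].round(0))
cv2.imwrite("pics/crop1.png",cv2.resize(p[180:320,190:460],None,fx=2.9,fy=2.9,interpolation=cv2.INTER_CUBIC))
```

```text
card n 1829 z 5.2 c [463.5 302.8] size [ 82.8 107. ] ang 0.4 mean [463.2 297.3   4.2] img (223.0, 277.0)
cell n 1925 z 19.7 c [506.9 -62.7] size [ 72.5 106.9] ang 1.3 mean [507.5 -62.9  19.8] img (410.37548828125, 255.26644897460938)
window n 28 z 20.0 c [516. -96.] size [21.7  7.7] ang 21.7 mean [517.  -95.6  19.9] img (426.75262451171875, 250.4433135986328)
guard n 361 z 89.6 c [515.4 118.3] size [  6.1 202.3] ang 87.3 mean [514.8 118.1  89.7] img (317.95989990234375, 246.9976806640625)
vial n 70 z 50.6 c [421.7 165.5] size [15.  17.4] ang 68.7 mean [421.6 165.7  51.6] img (292.5, 299.0)
mirror n 289 z 57.2 c [613.2  26.3] size [24.5 50.4] ang 2.0 mean [612.9  27.8  58.1] img (366.5, 199.5)
tube n 69 z 36.3 c [ 630.4 -127.7] size [25.  28.9] ang 45.0 mean [ 632.2 -128.8   37. ] img (444.50006103515625, 191.50001525878906)
(260, 203) [607. 232.  26.]
(464, 152) [ 772. -229. -128.]
(245, 180) [614. 240. 162.]
(225, 100) [700. 253. 276.]
(445, 90) [722. -67. 276.]
(310, 195) [618. 134.  50.]
(340, 212) [596.  73.  -1.]
(358, 188) [646.  37.   0.]
```

View pics/crop1.png

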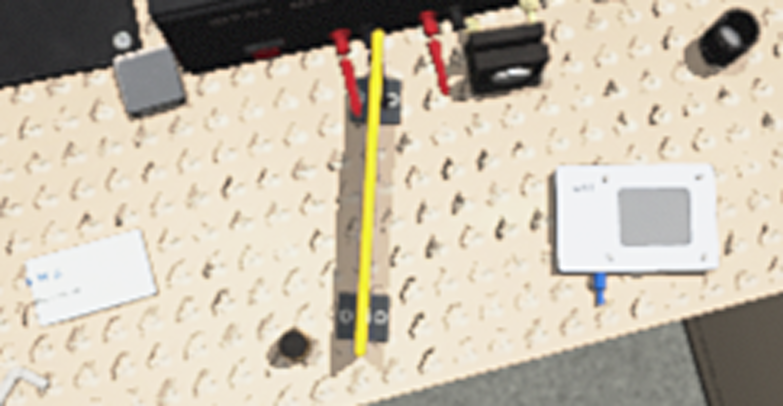

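The crop shows the card's corners at (138,230), (25,262), (42,325) and (157,292), and the window's centre at (655,217). Next I'll cast those pixels onto their planes and check the clearance to the instrument box.

```bash
cat >> h.py <<'E'
def ray(i,uv,z):
    f=240/np.tan(np.radians(i["fovy"])/2)
    M=R.from_euler("xyz",i["orientation"]).as_matrix(); e=np.array(i["eye"])
    uv=np.atleast_2d(uv).astype(float)
    w=np.c_[(uv[:,0]-i["cx"])/f,(uv[:,1]-i["cy"])/f,np.ones(len(uv))]@M.T
    return e+w*((z-e[2])/w[:,2])[:,None]
E
python3 - <<'E'
from h import *
i=manip.camera_info("top"); g=lambda a:np.array(a)/2.9+[190,180]
c=ray(i,g([(138,230),(25,262),(42,325),(157,292)]),8)[:,:2]; print(c.round(1),c.mean(0),np.linalg.norm(np.diff(c,axis=0),axis=1))
print("win",ray(i,g([(655,217)]),22))
for n in("top0","scene0"):
    P=np.load(n+".npz")["P"].reshape(-1,3)
    for y in range(-200,340,60):
        q=P[(abs(P[:,1]-y)<30)&(P[:,2]>95)&(P[:,0]>540)]
        if len(q)>5: print(n,y,"minx %.0f"%np.percentile(q[:,0],1), "minx z>170", q[q[:,2]>170][:,0].min().round() if (q[:,2]>170).any() else None)
s=manip.read_state(); w=manip.camera_info("wrist"); print(w, s["eef_pos"])
E
```

```text
[[497.4 274.9]
 [475.3 349.6]
 [433.3 336.3]
 [455.7 260.7]] [465.41484662 305.38009534] [77.95347059 44.02706813 78.85578379]
win [[507.15723755 -73.82826955  22.        ]]
top0 -200 minx 765 minx z>170 758.0
top0 -140 minx 686 minx z>170 None
top0 -80 minx 673 minx z>170 715.0
top0 -20 minx 660 minx z>170 706.0
top0 40 minx 647 minx z>170 704.0
top0 100 minx 633 minx z>170 699.0
top0 160 minx 619 minx z>170 689.0
top0 220 minx 607 minx z>170 682.0
top0 280 minx 643 minx z>170 677.0
scene0 -200 minx 757 minx z>170 744.0
scene0 -140 minx 686 minx z>170 969.0
scene0 -80 minx 672 minx z>170 712.0
scene0 -20 minx 658 minx z>170 704.0
scene0 40 minx 644 minx z>170 700.0
scene0 100 minx 630 minx z>170 698.0
scene0 160 minx 616 minx z>170 687.0
scene0 220 minx 604 minx z>170 684.0
scene0 280 minx 616 minx z>170 684.0
{'fovy': 64.49017830741822, 'cx': 318.51490922945965, 'cy': 240.42280935773763, 'eye': array([160.0493276 , 532.23567489, 385.52449105]), 'orientation': array([2.88687803e+00, 1.75832136e-03, 1.14567458e+00])} [226.60225517 500.92706269 229.96675745]
```

Request:
step_arm:
  series: [30,-24.5,-8,-0.108,0,30,-24.5,-8,-0.108,0,30,-24.5,-8,-0.108,0,30,-24.5,-8,-0.108,0,30,-24.5,-8,-0.108,0,30,-24.5,-8,-0.108,0,30,-24.5,-8,-0.108,0,29,-24,-8,-0.103,0,0,0,0,0,0,0,0,0,0,0,0,0,0,0,0]
  squeeze: 20

```text
clock: 1.48
eef_pos: [465.0, 306.4, 166.7]
eef_rot: [3.141, -0.0, 1.86]
wrist_force: [-0.4, -0.2, -0.7]
finger_gap: 93.9
finger_force: 0.0
```

Run:
```python
from h import *
s=manip.read_state(); print(s["clock"],s["eef_pos"],s["eef_rot"])
i,p,d=cam("wrist"); cv2.imwrite("pics/w1.png",p); np.savez("w1.npz",p=p,d=d,P=points(i,d))
hsv=cv2.cvtColor(p,cv2.COLOR_BGR2HSV); P=points(i,d)
m=((hsv[...,1]<30)&(hsv[...,2]>190)&(abs(P[...,0]-465)<75)&(abs(P[...,1]-305)<75)&(P[...,2]<16)).astype(np.uint8)
m=cv2.morphologyEx(m,cv2.MORPH_OPEN,np.ones((7,7)))
c=max(cv2.findContours(m,0,2)[0],key=cv2.contourArea)
q=ray(i,c[:,0],8)[:,:2]; r=cv2.minAreaRect(q.astype(np.float32)); print(r, np.median(P[m>0][:,2]))
cv2.drawContours(p,[c],-1,(0,0,255),1); cv2.imwrite("pics/w1c.png",p)
```

```text
1.475 [465.03231379 306.37384263 166.67881741] [ 3.14136999e+00 -1.80482589e-04  1.85975192e+00]
((466.2120666503906, 304.0915832519531), (45.51033020019531, 73.43185424804688), 16.53876304626465) 9.565314273904562
```

View pics/w1c.png

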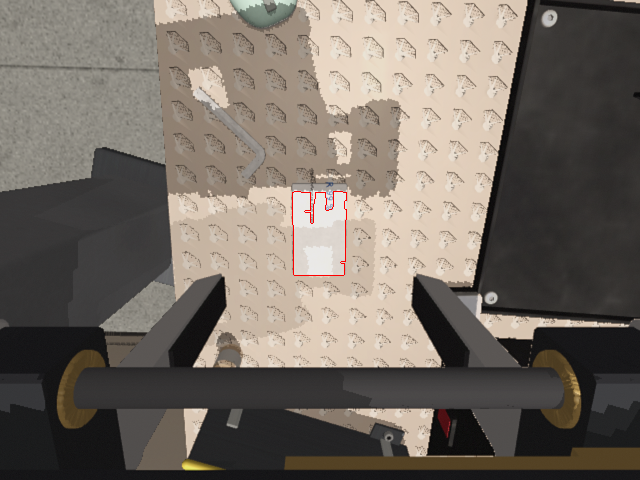

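The wrist view shows the card at (293–347, 183–275) centred between the fingers. Its top strip is in shadow and cut off by the mask. Allowing for that, its middle is at about (465, 307) with yaw 16.5°, which matches the tool. Going down.

Request:
step_arm:
  series: [0,0,-24,0,0,0,0,-24,0,0,0,0,-24,0,0,0,0,-24,0,0,0,0,-20,0,0,0,0,-10,0,0,0,0,-6,0,0,0,0,-4,0,0,0,0,0,0,0,0,0,0,0,0]

```text
clock: 2.78
eef_pos: [465.9, 305.7, 30.9]
eef_rot: [3.141, -0.0, 1.858]
wrist_force: [-0.9, -0.6, 0.0]
finger_gap: 93.8
finger_force: 0.0
```

Request:
step_arm:
  series: [0,0.8,-3.5,0,0,0,0,0,0,0,0,0,0,0,0.3,0,0,0,0,0.6,0,0,0,0,1,0,0,0,0,1,0,0,0,0,1,0,0,0,0,1,0,0,0,0,1,0,0,0,0,1]
  squeeze: 25

```text
clock: 4.03
eef_pos: [465.7, 306.4, 27.0]
eef_rot: [3.142, -0.0, 1.858]
wrist_force: [0.2, -0.4, 0.8]
finger_gap: 45.8
finger_force: 25.0
```

Request:
step_arm:
  series: [0,0,5,0,1,0,0,10,0,1,0,0,15,0,1,0,0,20,0,1,0,0,20,0,1,0,0,20,0,1,0,0,20,0,1,0,0,15,0,1,0,0,10,0,1,0,0,5,0,1,0,0,0,0,1,0,0,0,0,1]

```text
clock: 5.52
eef_pos: [465.5, 306.3, 166.4]
eef_rot: [-3.141, 0.0, 1.858]
wrist_force: [-0.2, -0.4, -0.4]
finger_gap: 45.5
finger_force: 25.0
```

Run:
```python
from h import *
s=manip.read_state(); print(s["clock"],s["eef_pos"],s["eef_rot"],s["finger_gap"],s["finger_force"])
a,_,_=cam("wrist"),0,0
i,p,d=a; P=points(i,d)
cv2.imwrite("pics/w2.png",p); np.savez("w2.npz",p=p,d=d,P=P,tcp=s["eef_pos"])
t=s["eef_pos"]
yaw=np.arctan2(.285,.958); ax=np.array([np.cos(yaw),np.sin(yaw)]); ay=np.array([-ax[1],ax[0]])
r=P[...,:2]-t[:2]; X=r@ax; Y=r@ay; Z=P[...,2]
m=(abs(X)<21)&(abs(Y)<60)&(Z>t[2]-45)&(Z<t[2]+10)
q=np.c_[X[m],Y[m],Z[m]-t[2]]
if len(q)>10:
    A=np.c_[q[:,:2],np.ones(len(q))]; k=np.linalg.lstsq(A,q[:,2],rcond=None)[0]
    print(len(q),"plane",k,"Y range",np.percentile(q[:,1],[0.5,99.5]))
```

```text
5.525 [465.48095083 306.30817902 166.37508611] [-3.14067043e+00  2.32907175e-04  1.85781505e+00] 45.49552463475978 24.999988675117493
13292 plane [-1.14175101e-03 -5.54815582e-03 -1.74465658e+01] Y range [-37.56200212  41.42352318]
```

View pics/w2.png

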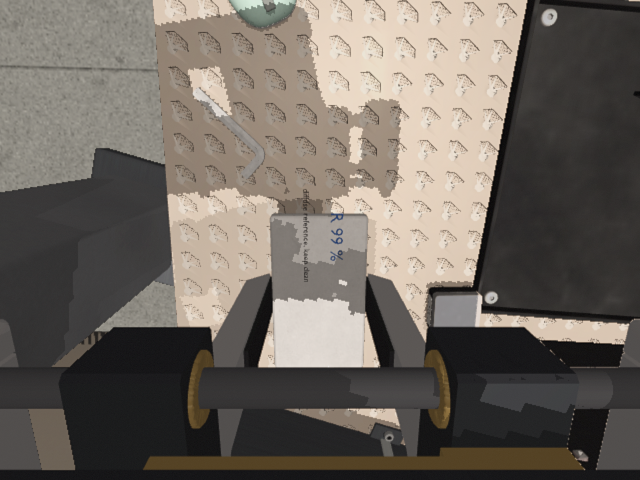

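The lifted card is level, top 17.4 mm below the TCP (about 27 mm to the underside), spanning Y −37.6 to +41.4, so about 1.5 mm off middle. Now carrying it over the guard with about 48 mm clearance.

Request:
step_arm:
  series: [2.5,-10,0,-0.016,1,2.5,-18,0,-0.016,1,2.5,-26,0,-0.016,1,2.5,-26,0,-0.016,1,2.5,-26,0,-0.016,1,2.5,-26,0,-0.016,1,2.5,-26,0,-0.016,1,2.5,-26,0,-0.016,1,2.5,-26,0,-0.016,1,2.5,-26,0,-0.016,1,2.5,-26,0,-0.016,1,2.5,-26,0,-0.016,1,2.5,-26,0,-0.016,1,2.5,-26,0,-0.016,1,2.5,-18,0,-0.016,1,2.5,-14,0,-0.014,1,1.5,-10,0,-0.012,1,0,0,0,0,1,0,0,0,0,1]

```text
clock: 7.95
eef_pos: [507.1, -75.2, 166.9]
eef_rot: [-3.141, -0.0, 1.592]
wrist_force: [0.0, -0.1, 0.5]
finger_gap: 45.4
finger_force: 25.0
```

Run:
```python
from h import *
s=manip.read_state(); print(s["clock"],s["eef_pos"],s["eef_rot"],s["finger_gap"],s["finger_force"])
i,p,d=cam("wrist"); P=points(i,d); Z=P[...,2]
cv2.imwrite("pics/w3.png",p); np.savez("w3.npz",p=p,d=d,P=P)
m=((Z>14)&(Z<34)&(P[...,0]>440)&(P[...,0]<580)&(P[...,1]>-140)&(P[...,1]<20)).astype(np.uint8)
q=P[m>0]; print("cell pts",len(q),q.min(0),q.max(0),np.median(q[:,2]),cv2.minAreaRect(q[:,:2].astype(np.float32)))
```

```text
7.95 [507.14392599 -75.1904622  166.90118586] [-3.14148746e+00 -1.06121502e-04  1.59231915e+00] 45.401335663668114 24.999891221523285
cell pts 5855 [449.22965332 -57.05804675  14.01987744] [542.62970185  -7.00278266  25.8344454 ] 21.34255680537609 ((495.7800598144531, -32.027854919433594), (93.26869201660156, 49.5534553527832), 0.9750182032585144)
```

View pics/w3.png

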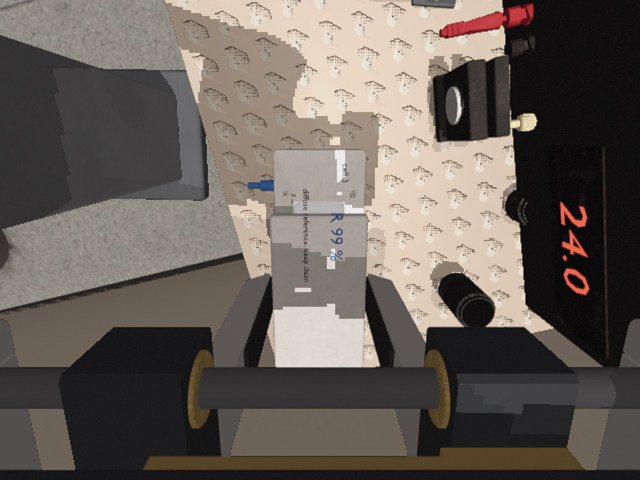

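The wrist view shows the card at (271–367, 213–367) above the cell. The cell's far end is at row 149 and its sides at columns 274 and 367; the blue fitting is at (260,186). I'll compare the edges of both in this one view.

Run:
```python
from h import *
z=np.load("w3.npz"); P=z["P"]; Z=P[...,2]
def edges(n,m,u0,u1,v0,v1,zz=None):
    i=manip.camera_info("wrist"); L=[];Rr=[]
    for v in range(v0,v1):
        c=np.where(m[v,u0:u1])[0]+u0
        if len(c)>40: L.append((c.min()-.5,v)); Rr.append((c.max()+.5,v))
    l=ray(i,L,zz); r=ray(i,Rr,zz)
    for k,a in(("L",l),("R",r)):
        g=np.polyfit(a[:,1],a[:,0],1); print(n,k,"median x %.1f"%np.median(a[:,0]),"yaw deg %.2f"%np.degrees(-np.arctan(g[0])))
    print(n,"mid x %.1f width %.1f"%(np.median((l+r)[:,0])/2,np.median(r[:,0]-l[:,0])), "y range",l[:,1].max(),l[:,1].min())
    uc=(u0+u1)//2; t=[np.where(m[v0-40:v1,u])[0].min()+v0-40.5 for u in range(290,350)]
    print(n,"far end y",np.median(ray(i,[(320,np.median(t))],zz)[:,1]))
edges("cell",(Z>12)&(Z<34),266,380,155,176,22)
edges("cell2",(Z>12)&(Z<34),273,380,178,208,22)
edges("card",(Z>130)&(Z<160),262,380,220,265,148)
```

```text
cell L median x 470.1 yaw deg 3.20
cell R median x 542.0 yaw deg -0.42
cell mid x 506.1 width 71.8 y range -12.168443126433848 -27.41477561791433
cell far end y -6.512147268830254
cell2 L median x 470.6 yaw deg 1.29
cell2 R median x 542.3 yaw deg 0.43
cell2 mid x 506.4 width 71.9 y range -29.738888613290737 -52.68809956916867
cell2 far end y -6.512147268830254
card L median x 483.3 yaw deg 1.22
card R median x 529.5 yaw deg 1.23
card mid x 506.4 width 46.0 y range -37.18354093597614 -58.7972268083735
card far end y -33.11965940133395
```

The card and cell agree to within about 0.6 mm and 0.2°. Going down to TCP z ≈ 59.

Request:
step_arm:
  series: [0,0.5,-8,0,1,0,0,-16,0,1,0,0,-18,0,1,0,0,-18,0,1,0,0,-16,0,1,0,0,-12,0,1,0,0,-8,0,1,0,0,-5,0,1,0,0,-3,0,1,0,0,0,0,1,0,0,0,0,1,0,0,0,0,1]

```text
clock: 9.5
eef_pos: [507.3, -75.1, 63.2]
eef_rot: [3.141, 0.0, 1.592]
wrist_force: [-0.6, -0.2, -0.1]
finger_gap: 45.7
finger_force: 25.0
```

Request:
step_arm:
  series: [0,0.4,-2,0,1,0,0,-2,0,1,0,0,0,0,1,0,0,0,0,1,0,0,0,0,1,0,0,0,0,1]

```text
clock: 10.25
eef_pos: [507.2, -74.7, 59.0]
eef_rot: [3.142, -0.0, 1.592]
wrist_force: [0.7, -0.1, 0.2]
finger_gap: 46.0
finger_force: 25.0
```

Run:
```python
from h import *
s=manip.read_state(); print(s["clock"],s["eef_pos"],s["eef_rot"],s["wrist_force"])
i,p,d=cam("wrist"); P=points(i,d); Z=P[...,2]
near=(abs(P[...,0]-507)<20)&(P[...,1]>-80)&(P[...,1]<5)
a=P[near&(Z>33)&(Z<55)]; c=P[near&(Z>14)&(Z<30)]
print("card top z",np.median(a[:,2]),"far y",np.percentile(a[:,1],99.5),"tilt",np.polyfit(a[:,1],a[:,2],1)[0],np.polyfit(a[:,0],a[:,2],1)[0])
print("cell top z",np.median(c[:,2]),"far y",np.percentile(c[:,1],99.5))
_,p,_=cam("scene"); cv2.imwrite("pics/s2.png",cv2.resize(p[140:320,260:500],(800,600),interpolation=cv2.INTER_CUBIC))
```

```text
10.25 [507.20167262 -74.6850774   58.97850837] [ 3.14151683e+00 -3.49922781e-06  1.59180431e+00] [ 0.67372132 -0.08007519  0.15226485]
card top z 41.58551873681978 far y -29.918523362686415 tilt -0.012368338336546917 -0.00024091276181123578
cell top z 21.349638013991353 far y -7.056321195483022
```

View pics/s2.png

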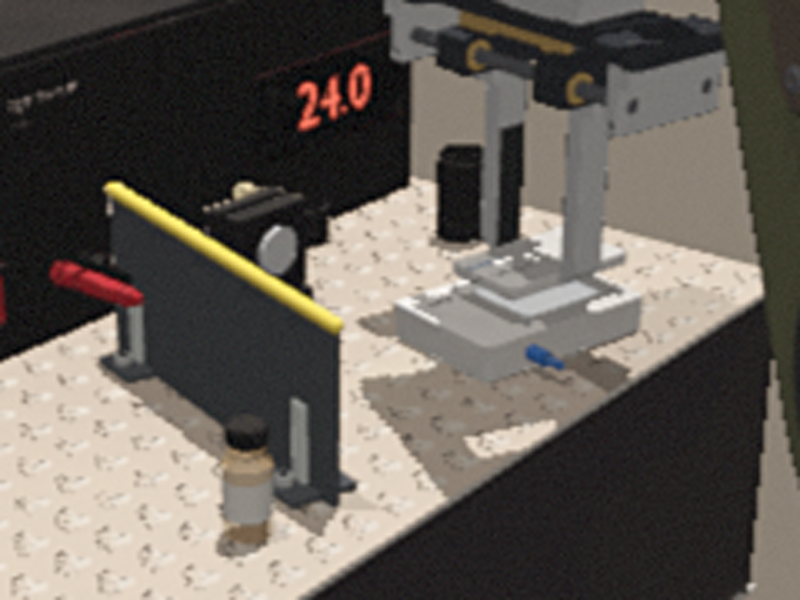

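The scene view shows the card hovering over the cell around (545,280), with a visible gap and guard and vial undisturbed. The card's far edge reads about 3 mm off the earlier reading, so I'll check it once by rays.

Run:
```python
from h import *
i,p,d=cam("wrist"); P=points(i,d); Z=P[...,2]
m=(Z>37)&(Z<50)&(abs(P[...,0]-507)<20)&(P[...,1]>-80)
k=(Z>14)&(Z<28)&(abs(P[...,0]-507)<20)&(P[...,1]>-80)
for n,mm,h in(("card",m,40),("cell",k,22)):
    cols=[(u,np.where(mm[:,u])[0].min()-.5) for u in range(295,345) if mm[:,u].any()]
    e=ray(i,cols,h); print(n,"far row",np.median([c[1] for c in cols]),"y",np.percentile(e[:,1],[10,50,90]).round(1))
q=P[m]; 
for y in range(-76,-28,6):
    s=q[abs(q[:,1]-y)<3]; print(y,len(s),np.median(s[:,2]).round(2) if len(s) else None)
print(manip.read_state()["eef_pos"])
cv2.imwrite("pics/w4.png",p)
```

```text
card far row 213.5 y [-33.4 -33.1 -23.1]
cell far row 154.5 y [-7.1 -6.8 -6.7]
-76 918 41.61
-70 943 41.6
-64 966 41.62
-58 987 41.63
-52 1028 41.61
-46 1037 41.63
-40 1087 41.64
-34 744 41.3
[507.18690129 -74.69371913  58.96922292]
```

View pics/w4.png

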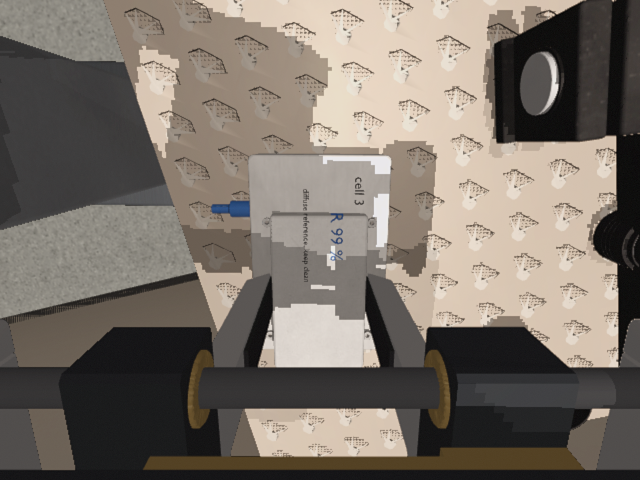

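The wrist view shows the card (271–367, 213–367) level and square over the cell. Its middle is at y ≈ −73.1 against −72.8 for the window, and the gap is about 10–12 mm. Handing in.

```bash
python3 -c "
from cell import manip
print(manip.sign_off())"
```

```text
the job is handed in; nothing more can be done
None
```

The job is handed in: the card went over the guard and is held level about 10–12 mm above the cell, centred on the window to about 1 mm by my measurements, with no contact seen in the force readings or images.

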